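Draw the cook's knife from the block and poise it over the lemon

ROBOT

A 7-joint arm with a two-finger parallel gripper is mounted at the origin on a cart in front of the work surface, level with it; the furniture and walls round the work are solid. World frame = base frame: x ahead of the robot, y to its left, z up, the work surface at z = 0. Lengths are in m, angles in rad, forces in N, time in s.
With the tool pointing down it reaches from about 0.4 to 0.85 m from the base axis. Payload 10.4 kg.
Tool frame: the origin (TCP) lies midway between the tips of the shut fingers; the grasp point (between the pads) lies 19 mm behind it; z points along the fingers, x is the direction in which the jaws open and shut, and the axes are right-handed (so a half turn about z gives the same grasp; the last joint's range is limited). The gripper opens to 87 mm and grips with 3 to 60 N. Pads are 19 mm wide; open, the fingers measure 117 mm over their backs; the gripper's body (75 mm by 190 mm) begins 51 mm behind the grasp point.
Start: joints at [-1.227, 0.332, -0.065, 1.46, 0.022, 1.35, -0.088], TCP at [0.224, 0.583, 0.223] pointing down, gripper open.
Joint ranges: [-2.6, 2.6], [-0.5, 2.12], [-1.47, 1.34], [0.16, 2.42], [-1.27, 4.41], [0.06, 2.06], [-2.6, 2.6]. Speed limits (rad/s): [2.22, 2.22, 2.79, 2.79, 3.14, 3.14, 3.14].

INTERFACE

Orientations are given as a 3x3 rotation matrix whose columns are the frame's x, y, z axes.
In Python, from cell import get_obs, snapshot, camera_model, sign_off gives the robot as it stands.
- The arm moves only by the tool servo_tool, never from a script. Its argument "plan" is one flat list of numbers, 7 for each row, row after row: the shift along the tool's x, y, z in units of 25 mm (1.0 is 25 mm), then the turn, a rotation vector about the tool's x, y, z in units of 5 degrees (1.0 is 5 degrees), then the finger opening in mm, from 0 to 87. A call has exactly 5 rows; each row shifts and turns the pose as measured when the row begins, along the tool's axes as they then stand; what a row does not reach is not made up. A row lasts 1/12 s, in which the tool goes at most 41.7 mm and 7.16 degrees, less where a joint would pass 70% of its speed; a pose out of reach is approached as far as the arm can. A call is refused whole if a number of a shift passes 1 or a number of a turn 1, either way. A call with a gripper value outside its range is refused whole. The fingers move at their own pace and stop on an object; "newtons" is the grip in N (left out, the last holds). Time passes only in rows, so rows that do not move let the fingers close, or fill a call up. It gives the time, the measured TCP pose, the force and the opening at its end, in the units of the state.
- get_obs(): the state, without advancing time (a new reading comes with each control period).
- snapshot(name): name is "side" or "top" or "wrist"; returns the picture (400x640x3 uint8, blue, green, red); there is no depth.
- camera_model(name): a dict with "vfov" (degrees; the focal length in pixels is half the picture's height over the tangent of half this angle, whatever the lens; pixels are square), "cx", "cy" (the principal point, pixels), "rvec" (rotation vector, rad) and "tvec" (3), from world to camera coordinates, as OpenCV has them. Camera axes: x right, y down, z forward; pixel columns grow to the right and rows downward; lengths in m; the calibration is good to about 2 mm. A picture is of the moment at which its call begins: read the wrist's pose just before it. camera_model takes no time and is no camera call; for the wrist camera it gives the pose at the moment of the call.
- sign_off(): hands the job in, once; it reports no verdict.
The state is a dict: "t": time; "q": joint angles; "joint_vel": joint speeds; "joint_torque": joint torques, N m; "tcp_pos": TCP position; "tcp_rot": TCP orientation; "force": force on the tool from outside, world axes, zero at the start; "ft_torque": the same for the moment, N m; "opening": opening from 0.0 (shut) to 1.0 (fully open).
Only numpy, scipy, OpenCV 4.12 (cv2) and the standard library are available. Lean on these libraries where they do the work, as an engineer would, in place of code of your own. Each camera call takes 0.05 s, during which the arm holds its last target. There are 200 camera calls.

TASK

Take the cook's knife, the bigger of the two in the knife block, by its handle and draw it straight out of its slot. Turn it level with the cutting edge straight down and hold it crosswise over the middle of the lemon on the chopping board, just above the skin without touching it, ready to halve the lemon. Finish while still holding the knife there; leave the lemon and everything else where it is.

Things in the scene. Friction and masses are not known exactly. Their poses are not given: they have to be found in the camera images.
- cooks_knife: Cook's knife, black handle with three rivets, 244 mm long, the bigger of the two in the block; 0.15 to 0.25 kg, balanced about 7 mm ahead of the heel. Origin at the heel, where handle and blade meet: x to the point, y across the blade, z to the spine. Blade x 0 to 132 mm. In the block it slopes point-down at 45 degrees, edge underneath, its heel on the slot's mouth
- cooks_knife_grip (a point): middle of the cook's knife's handle, at x = -60, y = 0, z = 8 mm of the knife. The handle runs from x = -112 to 0 mm, is 20 mm wide (y) and 27 mm deep (z -5.5 to 21.5 mm); the free length all stands out of the block
- cooks_knife_tip (a point): point of the cook's knife, at x = 132, y = 0, z = 9 mm of the knife. The blade is up to 2.6 mm thick and 43 mm deep: cutting edge at z = -22.5 mm, spine at z = +20.5 mm
- knife_block: Pale wooden knife block, 156 mm deep (x), 112 mm wide (y), 152 mm high, fixed. Origin under its middle, x to its back, z up. Two equal slots at y = -26 and 26 mm, 6 mm wide, 46 mm high, 142 mm deep, run down and back at 45 degrees from mouths at x = -50, z = 126 mm: a knife comes out up and forward, along its own -x. Either knife may be in either slot
- utility_knife: The smaller knife in the block, to be left there: black handle 92 mm long, 16 mm wide, 21 mm deep. Origin at the heel, axes as for the cook's knife
- board: Brown wooden chopping board, 200 x 300 x 22 mm (x, y, z), flat on the worktop, fixed. Origin in the middle of its underside. (Wall cabinets overhang the back of the worktop: their doors stand at x = 0.58 m, handles at x = 0.56 m, from 0.59 m above the worktop upwards; keep the hand low or in front of them)
- lemon: Yellow lemon lying loose on the board, 78 mm long (its x axis, level), 55 mm thick; it rolls if touched. Origin on its skin; its middle is the point lemon_center
- lemon_center (a point): middle of the lemon, about 28 mm inside the skin all round its waist, about 50 mm above the worktop
- garlic: Garlic bulb, 60 mm, loose on the worktop right of the board; bystander. Origin in the middle of its underside
- mug: Blue glass mug, 84 mm wide, 89 mm high, loose on the worktop behind the board; bystander. Origin in the middle of its underside
- teaspoon: Steel teaspoon, 130 mm long, loose on the worktop behind the board; bystander. Origin in the middle of its underside
Mind the look-alikes: they are no part of the job. Leave any turquoise look-alike of the lemon alone.

How it is judged:
By the outcome, as a careful person would: the job done as asked, in the order asked, and still so for the second after the job is handed in, while the arm keeps its last pose, push and grip.
It also fails if it takes over 35 s, if anything falls off the work surface, if the arm or the gripper's body presses on something with over 40 N, if the wrist force passes 120 N, or if a joint passes its speed limit or range.

## Working session

There is one attempt and no reset: what is moved stays moved. The work goes in short steps, Python scripts to look and compute and a tool call to move; the robot and the scene stay as the last step left them, time stands still between calls to the robot, and variables do not carry over. Pictures are saved under pics/ and viewed, about 8 in all and at most 12, crops included, and the job is handed in when it is done.

Besides the shell and the picture viewer there is one more tool, called after "Emit:" by a JSON object that holds its "fn" and its "kwargs". servo_tool: Moves the arm, as the interface text tells. Its arguments: {"type":"object","properties":{"plan":{"type":"array"},"newtons":{"type":"number"}},"required":["plan"]}

```bash
ls; mkdir -p pics
python3 - <<'E'
from cell import *
import cv2
for n in("side","top"):
    cv2.imwrite(f"pics/{n}0.png",snapshot(n)); print(n,camera_model(n))
o=get_obs(); print(o)
E
```

```text
pics
side {'vfov': 45.568875702075076, 'cx': 318.9756537778745, 'cy': 196.9400873427934, 'rvec': array([ 0.87839471, -2.35639798,  1.21465031]), 'tvec': array([0.45748611, 0.29198639, 1.28689142])}
top {'vfov': 43.12445522000138, 'cx': 313.4036534474699, 'cy': 203.52871506768352, 'rvec': array([ 2.1680431 , -2.14308364,  0.16209158]), 'tvec': array([0.05865987, 0.59571925, 1.36504362])}
{'t': 0.1, 'q': array([-1.22662699,  0.33280668, -0.06472008,  1.46083808,  0.02158372,
        1.34993212, -0.08844924]), 'joint_vel': array([ 0.0003576 , -0.00405046, -0.00070604, -0.00402067, -0.00057105,
        0.00018699, -0.00105306]), 'joint_torque': array([ 1.39837157e-04, -6.24549150e+01,  2.40236713e-02, -3.90715098e+01,
       -6.15299377e-02,  3.66670266e-02,  1.36241124e-04]), 'tcp_pos': array([0.22398747, 0.58310904, 0.221844  ]), 'tcp_rot': array([[ 3.58521916e-01,  9.33521212e-01, -4.27992619e-04],
       [ 9.33520420e-01, -3.58522169e-01, -1.21642149e-03],
       [-1.28900011e-03,  3.65739139e-05, -9.99999169e-01]]), 'force': array([-0.02351731,  0.38181775, -0.50265528]), 'ft_torque': array([ 0.04400918, -0.00728501, -0.03691546]), 'opening': 0.9998464675969478}
```

View pics/side0.png

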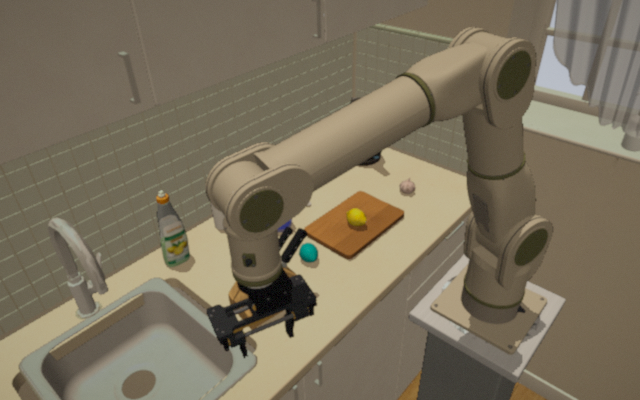

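View pics/top0.png

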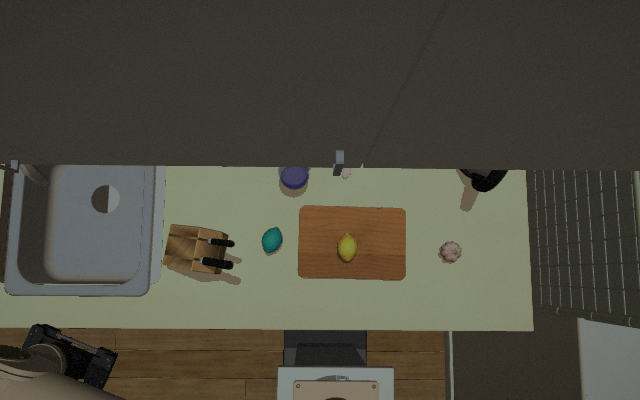

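The side view is partly blocked by the arm. In the top view the block is at (195,250), with handles at (217,264), which looks bigger, and at (221,243). The yellow lemon is at (347,248) on the board and the turquoise look-alike at (272,240).

```bash
cat > h.py <<'E'
from cell import *
import cv2, numpy as np
from scipy.spatial.transform import Rotation as R
np.set_printoptions(precision=4,suppress=True)
def K(m): 
    f=200/np.tan(np.radians(m['vfov'])/2); return np.array([[f,0,m['cx']],[0,f,m['cy']],[0,0,1]])
def proj(n,P,m=None):
    m=m or camera_model(n); return cv2.projectPoints(np.array(P,float).reshape(-1,1,3),m['rvec'],m['tvec'],K(m),None)[0].reshape(-1,2)
def onz(n,uv,z,m=None):
    m=m or camera_model(n); Rm=R.from_rotvec(m['rvec']).as_matrix(); c=-Rm.T@m['tvec']
    d=Rm.T@np.linalg.inv(K(m))@np.array([*uv,1.]); return c+d*(z-c[2])/d[2]
def crop(src,dst,x0,y0,w,h,s):
    a=cv2.imread(src)[y0:y0+h,x0:x0+w]; cv2.imwrite(dst,cv2.resize(a,None,fx=s,fy=s,interpolation=cv2.INTER_CUBIC))
E
python3 - <<'E'
from h import *
a=cv2.imread('pics/top0.png')
c=lambda x,y,w,h,s:cv2.resize(a[y:y+h,x:x+w],None,fx=s,fy=s,interpolation=cv2.INTER_CUBIC)
cv2.imwrite('pics/c1.png',np.hstack([c(155,215,90,70,5),c(325,223,44,70,5)])) 
m=camera_model('top')
for uv in [(217,264),(221,243)]: print(onz('top',uv,.17,m))
print(onz('top',(347,248),.05,m))
s=a[223:280,325:370].astype(int)
mask=(s[...,1]-s[...,0]>70)&(s[...,1]>110)
ys,xs=np.nonzero(mask); print(len(xs),xs.mean()+325,ys.mean()+223)
ev,V=np.linalg.eigh(np.cov(np.c_[xs,ys].T)); print(ev,V)
print([onz('top',(x,y),.022,m) for x,y in [(299,206),(406,208),(299,278),(406,280)]])
E
```

```text
[0.4231 0.3038 0.17  ]
[0.4751 0.2958 0.17  ]
[ 0.4724 -0.0273  0.05  ]
211 347.34597156398104 246.2559241706161
[11.5306 26.5738] [[-1.      0.0099]
 [ 0.0099  1.    ]]
[array([0.5901, 0.1058, 0.022 ]), array([ 0.5881, -0.1958,  0.022 ]), array([0.3898, 0.1028, 0.022 ]), array([ 0.3874, -0.1928,  0.022 ])]
```

View pics/c1.png

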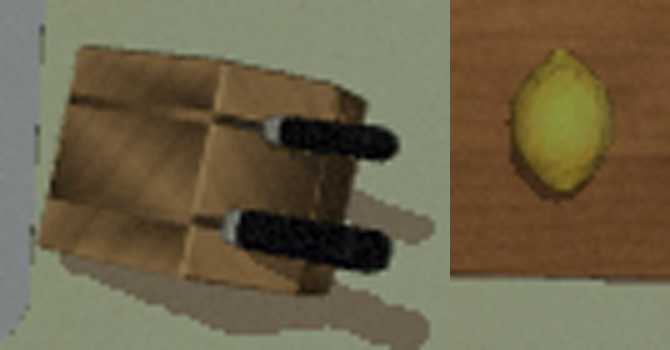

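The lower handle, at crop (235–390, 240), is longer and thicker, so it's the cook's knife. It sits in the slot nearer the robot. The lemon's long axis runs along image vertical (about world x). Next I fit the block pose to its corners.

```bash
cat >> h.py <<'E'
def Rz(a): return R.from_euler('z',a).as_matrix()
s5=np.sqrt(.5); KB=np.array([[s5,0,s5],[0,1,0],[-s5,0,s5]])  # knife axes in block
E
python3 - <<'E'
from h import *
from scipy.optimize import least_squares
m=camera_model('top')
L=np.array([[78,-56,152],[78,56,152],[-24,-56,152],[-24,56,152],[-78,-56,98],[-78,56,98]])/1e3
uv=np.array([[82,48],[42,248],[224,64],[183,276],[367,102],[325,293]])/5+[155,215]-.4
f=lambda p:(proj('top',L@Rz(p[2]).T+[p[0],p[1],0],m)-uv).ravel()
r=least_squares(f,[.45,.35,1.6]); p=r.x; print(p,np.degrees(p[2]),r.fun.reshape(-1,2)*5)
W=lambda l:Rz(p[2])@l+[p[0],p[1],0]
kn=lambda k,y:W(np.array([-.05,y,.126])+KB@k)
for y,n in((.026,.112),(-.026,.092)):
    pts=[kn(np.array(k),y) for k in([0,0,.008],[-.06,0,.008],[-n,0,.008])]
    print(pts[1],(proj('top',pts,m)-[155,215]+.4)*5)
np.save('block.npy',p)
# tool goal
A=Rz(p[2])@KB; T=np.c_[-A[:,1],-A[:,0],-A[:,2]]; g=kn(np.array([-.058,0,.008]),.026); print(T,g,g+.019*T[:,2])
o=get_obs(); print(np.degrees(R.from_matrix(o['tcp_rot'].T@T).as_rotvec()),o['tcp_rot'].T@(g-.15*T[:,2]-o['tcp_pos'])/.025)
# lemon axis and centre
a=cv2.imread('pics/top0.png')
c=onz('top',(347.35,247),.05,m);print('lemon',c,onz('top',(347.35,235),.05,m)-onz('top',(347.25,259),.05,m))
print(proj('side',[c,g,kn(np.array([-.112,0,.008]),.026)]))
E
```

```text
[0.4628 0.3734 1.4116] 80.88049276955671 [[-28.2957 -16.4942]
 [-35.1094   2.8834]
 [ 27.6144   1.6611]
 [ 24.1703   9.6406]
 [  5.7295  -9.7391]
 [  6.4839  10.7252]]
[0.4233 0.2918 0.1741] [[266.8746 234.078 ]
 [334.8654 246.6675]
 [397.649  258.2928]]
[0.4747 0.2836 0.1741] [[286.9286 133.4736]
 [355.2104 142.5862]
 [393.5522 147.7031]]
[[ 0.9874 -0.1121 -0.1121]
 [-0.1585 -0.6982 -0.6982]
 [-0.      0.7071 -0.7071]] [0.4236 0.2932 0.1727] [0.4214 0.28   0.1592]
[-37.6218 -30.5081  73.8149] [-3.8132 10.7357 -2.2703]
lemon [ 0.4751 -0.0283  0.05  ] [ 0.0654 -0.0002  0.    ]
[[356.0407 216.9352]
 [296.87   244.6569]
 [307.8057 227.242 ]]
```

Run:
```python
from h import *
from scipy.optimize import least_squares
m=camera_model('top')
uv=np.array([[228,229],[391,252],[264,129],[399,145],[82,48],[42,248],[224,64],[183,276],[367,102],[325,293]])/5+[155,215]-.4
def pts(p):
    M=np.array([-.05,0,.126]); k=lambda x,z,y:M+[0,y,0]+KB@np.array([x,0,z])
    L=np.array([k(0,.0215,.026),k(-.112,-.0055,.026),k(0,.017,-.026),k(-.092,-.004,-.026),
     [p[3],-.056,.152],[p[3],.056,.152],[p[4],-.056,.152],[p[4],.056,.152],[-.078,-.056,p[5]],[-.078,.056,p[5]]])
    return L@Rz(p[2]).T+[p[0],p[1],0]
w=np.ones((10,2)); 
f=lambda p:((proj('top',pts(p),m)-uv)*w).ravel()
r=least_squares(f,[.45,.37,1.45,.07,-.02,.1]); p=r.x; print(p,np.degrees(p[2])); print(r.fun.reshape(-1,2)*5)
np.save('block.npy',p[:3])
W=lambda l:Rz(p[2])@l+[p[0],p[1],0]
A=Rz(p[2])@KB; T=np.c_[-A[:,1],-A[:,0],-A[:,2]]; g=W(np.array([-.05,.026,.126])+KB@[-.058,0,.008]); print(T,g)
o=get_obs(); print(np.degrees(R.from_matrix(o['tcp_rot'].T@T).as_rotvec()),o['tcp_rot'].T@(g-.13*T[:,2]-o['tcp_pos'])/.025)
```

```text
[ 0.4645  0.3825  1.4156  0.0524 -0.0199  0.0564] 81.11034395856076
[[ -0.8937  -2.4776]
 [ 10.6302   5.0624]
 [ -9.4874  -2.3761]
 [ -4.3821   1.9033]
 [  3.0186 -11.2198]
 [ -2.5381   8.4011]
 [  1.3659  -3.5809]
 [ -1.5078   4.4529]
 [  0.4307  -7.6709]
 [  3.2013   6.5302]]
[[ 0.988  -0.1093 -0.1093]
 [-0.1545 -0.6986 -0.6986]
 [-0.      0.7071 -0.7071]] [0.4256 0.3022 0.1727]
[-37.6663 -30.4187  73.5994] [-4.0067 10.7868 -1.7044]
```

```bash
cat >> h.py <<'E'
from scipy.linalg import logm, expm
def H(Rm,p): 
    M=np.eye(4); M[:3,:3]=Rm; M[:3,3]=p; return M
def go(Rg,pg,n,o=None):
    o=o or get_obs(); M=H(o['tcp_rot'],o['tcp_pos'])
    X=np.real(logm(np.linalg.inv(M)@H(Rg,pg)))
    v=X[:3,3]/.025/n; w=np.degrees([X[2,1],X[0,2],X[1,0]])/5/n
    print('t',o['t'],'op',o['opening'],'F',o['force'],'\nrow',v.round(3),w.round(3))
    print('path',np.array([(M@expm(X*a))[:3,3] for a in (.25,.5,.75)]).round(3).tolist(),'now',o['tcp_pos'].round(3),'goal',np.round(pg,3))
def knife_goal(kx,kz=.008,pull=0,back=0):
    """TCP goal for grasp point at knife (kx,kz), retreat back along -z"""
    p=np.load('block.npy'); A=Rz(p[2])@KB; T=np.c_[-A[:,1],-A[:,0],-A[:,2]]
    g=Rz(p[2])@(np.array([-.05,.026,.126])+KB@[kx-pull,0,kz])+[p[0],p[1],0]
    return T,g+(.019-back)*T[:,2]
E
python3 -c "
from h import *
go(*knife_goal(-.058,back=.12),19)"
```

```text
t 0.1 op 0.9998464675969478 F [-0.0235  0.3818 -0.5027] 
row [0.168 0.645 0.198] [-0.396 -0.32   0.775]
path [[0.301, 0.56, 0.204], [0.367, 0.512, 0.201], [0.414, 0.446, 0.214]] now [0.224 0.583 0.222] goal [0.437 0.373 0.244]
```

Emit:
{"fn": "servo_tool", "kwargs": {"plan": [0.17,0.65,0.15,-0.4,-0.32,0.78,60,0.17,0.65,0.15,-0.4,-0.32,0.78,60,0.17,0.65,0.15,-0.4,-0.32,0.78,60,0.17,0.65,0.15,-0.4,-0.32,0.78,60,0.17,0.65,0.15,-0.4,-0.32,0.78,60]}}

```text
t: 0.52
tcp_pos: [0.3049, 0.5605, 0.208]
tcp_rot: [[0.661, 0.746, 0.078], [0.742, -0.635, -0.215], [-0.111, 0.2, -0.974]]
force: [0.4, 0.2, -0.6]
opening: 0.732
```

Emit:
{"fn": "servo_tool", "kwargs": {"plan": [0.17,0.65,0.15,-0.4,-0.32,0.78,60,0.17,0.65,0.15,-0.4,-0.32,0.78,60,0.17,0.65,0.15,-0.4,-0.32,0.78,60,0.17,0.65,0.15,-0.4,-0.32,0.78,60,0.17,0.65,0.15,-0.4,-0.32,0.78,60]}}

```text
t: 0.93
tcp_pos: [0.3757, 0.5087, 0.2078]
tcp_rot: [[0.888, 0.453, 0.074], [0.437, -0.785, -0.439], [-0.141, 0.422, -0.896]]
force: [0.3, -0.1, 0.2]
opening: 0.689
```

```bash
python3 -c "
from h import *
go(*knife_goal(-.058,back=.12),10); print(get_obs()['q'])"
```

```text
t 0.9333 op 0.6893507965513077 F [ 0.3036 -0.1072  0.2408] 
row [0.151 0.57  0.211] [-0.333 -0.276  0.666]
path [[0.399, 0.477, 0.212], [0.417, 0.444, 0.219], [0.43, 0.408, 0.23]] now [0.376 0.509 0.208] goal [0.437 0.373 0.244]
[-1.2449  0.6423  0.1669  1.1353  0.1739  1.7427 -0.6054]
```

Emit:
{"fn": "servo_tool", "kwargs": {"plan": [0.15,0.58,0.2,-0.34,-0.28,0.67,60,0.15,0.58,0.2,-0.34,-0.28,0.67,60,0.15,0.58,0.2,-0.34,-0.28,0.67,60,0.15,0.58,0.2,-0.34,-0.28,0.67,60,0.15,0.58,0.2,-0.34,-0.28,0.67,60]}}

```text
t: 1.35
tcp_pos: [0.4201, 0.4414, 0.2167]
tcp_rot: [[0.987, 0.158, -0.001], [0.125, -0.787, -0.604], [-0.096, 0.596, -0.797]]
force: [-0.8, 0.3, 0.2]
opening: 0.691
```

```bash
python3 -c "
from h import *
go(*knife_goal(-.058,back=.12),5); print(get_obs()['q'])"
```

```text
t 1.35 op 0.6910243786171743 F [-0.8166  0.2828  0.2289] 
row [0.13  0.563 0.19 ] [-0.294 -0.256  0.631]
path [[0.426, 0.424, 0.222], [0.431, 0.407, 0.229], [0.435, 0.39, 0.236]] now [0.42  0.441 0.217] goal [0.437 0.373 0.244]
[-1.2049  0.7315  0.2688  1.0648  0.1891  1.9025 -0.782 ]
```

Emit:
{"fn": "servo_tool", "kwargs": {"plan": [0.13,0.57,0.18,-0.3,-0.26,0.64,60,0.13,0.57,0.18,-0.3,-0.26,0.64,60,0.13,0.57,0.18,-0.3,-0.26,0.64,60,0.13,0.57,0.18,-0.3,-0.26,0.64,60,0.13,0.57,0.18,-0.3,-0.26,0.64,60]}}

```text
t: 1.77
tcp_pos: [0.4388, 0.3694, 0.2422]
tcp_rot: [[0.985, -0.123, -0.12], [-0.172, -0.685, -0.708], [0.005, 0.718, -0.696]]
force: [0.4, -0.0, 0.1]
opening: 0.69
```

Run:
```python
from h import *
go(*knife_goal(-.058,back=.12),5); print(get_obs()['q'])
m=camera_model('wrist'); a=snapshot('wrist'); cv2.imwrite('pics/w1.png',a)
b=snapshot('side'); cv2.imwrite('pics/s1.png',b)
T,g=knife_goal(0,0); g-=.019*T[:,2]
P=lambda x,y,z:g-T[:,1]*x-T[:,0]*y-T[:,2]*z
print(m); q=[(0,0,.0215),(-.06,0,.0215),(-.112,0,.0215)]
print(proj('wrist',[P(*k) for k in q],m),proj('side',[P(*k) for k in q]))
```

```text
t 1.7667 op 0.6898579959434535 F [ 0.3852 -0.0002  0.1457] 
row [-0.021 -0.006 -0.027] [ 0.037  0.021 -0.036]
path [[0.438, 0.37, 0.243], [0.438, 0.371, 0.243], [0.437, 0.372, 0.244]] now [0.439 0.369 0.242] goal [0.437 0.373 0.244]
[-1.1735  0.7661  0.385   1.0572  0.1796  2.0361 -0.9452]
{'vfov': 63.3176147487363, 'cx': 324.70968067158077, 'cy': 199.89294674839283, 'rvec': array([-2.078 ,  0.1831,  0.0999]), 'tvec': array([-0.3694,  0.0317,  0.6747])}
[[321.5672 126.6939]
 [322.9915 204.7267]
 [324.0881 264.8083]] [[279.0045 263.7106]
 [291.1985 244.1759]
 [301.8085 227.1788]]
```

View pics/w1.png

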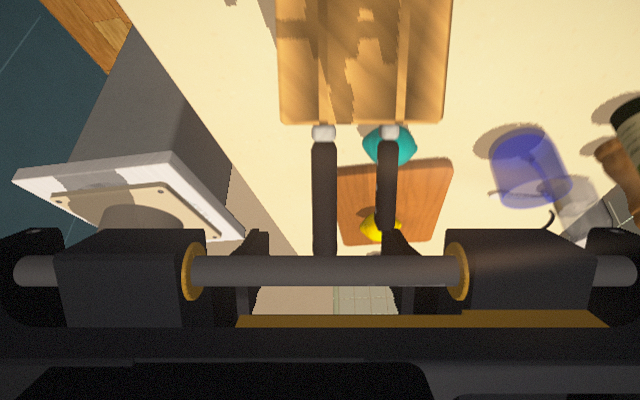

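The wrist view confirms the choice. The cook's handle is the thicker, longer one on the left (x 312–337, collar at row 132), where the model predicts it to within about 2 px. The utility knife is at x≈388. I'll narrow the jaws so they clear it, then go in.

Run:
```python
from h import *
go(*knife_goal(-.058,back=.03),5);go(*knife_goal(-.058),8)
```

```text
t 1.8667 op 0.6916660190175077 F [ 0.1866 -0.3438 -0.086 ] 
row [-0.028 -0.019  0.689] [ 0.037  0.021 -0.041]
path [[0.437, 0.354, 0.227], [0.433, 0.339, 0.212], [0.43, 0.324, 0.196]] now [0.44  0.368 0.243] goal [0.427 0.31  0.18 ]
t 1.8667 op 0.6916660190175077 F [ 0.1866 -0.3438 -0.086 ] 
row [-0.017 -0.013  0.58 ] [ 0.023  0.013 -0.025]
path [[0.436, 0.348, 0.222], [0.432, 0.328, 0.201], [0.428, 0.309, 0.18]] now [0.44  0.368 0.243] goal [0.424 0.289 0.159]
```

Emit:
{"fn": "servo_tool", "kwargs": {"plan": [-0.02,-0.02,0.2,0.03,0.02,-0.03,38,-0.02,-0.02,0.3,0.03,0.02,-0.03,38,-0.02,-0.02,0.5,0.03,0.02,-0.03,38,-0.02,-0.02,0.7,0.03,0.02,-0.03,38,-0.02,-0.02,0.8,0.03,0.02,-0.03,38]}}

```text
t: 2.28
tcp_pos: [0.4289, 0.3316, 0.1931]
tcp_rot: [[0.99, -0.098, -0.1], [-0.14, -0.706, -0.695], [-0.002, 0.702, -0.712]]
force: [0.1, -0.0, -0.5]
opening: 0.458
```

Run:
```python
from h import *
go(*knife_goal(-.058),5); print(get_obs()['q'])
m=camera_model('wrist'); a=snapshot('wrist'); 
T,g=knife_goal(0,0); g=g-.019*T[:,2]
P=lambda x,y,z:g-T[:,1]*x-T[:,0]*y-T[:,2]*z
print(proj('wrist',[P(*k) for k in [(0,0,.0215),(-.03,0,.0215),(-.06,0,.0215)]],m))
cv2.imwrite('pics/w2.png',a[0:320,180:500])
```

```text
t 2.2833 op 0.45808270133945284 F [ 0.1274 -0.043  -0.5104] 
row [0.009 0.054 0.435] [-0.017 -0.02   0.027]
path [[0.428, 0.321, 0.185], [0.426, 0.31, 0.176], [0.425, 0.3, 0.168]] now [0.429 0.332 0.193] goal [0.424 0.289 0.159]
[-1.1862  0.6913  0.3721  1.2689  0.1918  1.8723 -0.9585]
[[328.6577 146.2962]
 [327.913  198.0511]
 [327.224  245.94  ]]
```

View pics/w2.png

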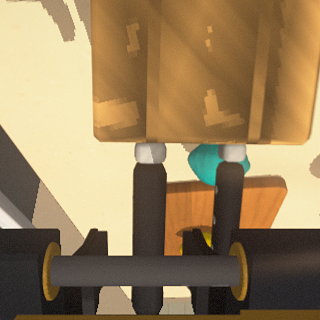

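Emit:
{"fn": "servo_tool", "kwargs": {"plan": [0.02,0.05,0.44,-0.02,-0.02,0.03,38,0.02,0.05,0.44,-0.02,-0.02,0.03,38,0.02,0.05,0.44,-0.02,-0.02,0.03,38,0.02,0.05,0.44,-0.02,-0.02,0.03,38,0.02,0.05,0.44,-0.02,-0.02,0.03,38]}}

```text
t: 2.75
tcp_pos: [0.4206, 0.2897, 0.1532]
tcp_rot: [[0.99, -0.094, -0.105], [-0.141, -0.702, -0.698], [-0.008, 0.706, -0.708]]
force: [0.0, -0.1, -0.7]
opening: 0.44
```

Run:
```python
from h import *
go(*knife_goal(-.058),5)
m=camera_model('wrist'); a=snapshot('wrist'); o=get_obs()
b=snapshot('side')
c=cv2.resize(b[200:300,200:350],None,fx=3,fy=3)
d=a[0:320,180:500]; d=cv2.resize(d,(300,300)); cv2.imwrite('pics/w3.png',np.hstack([d,c]))
T=o['tcp_rot'];p=o['tcp_pos']
print(proj('wrist',[p,p-T[:,2]*.019,p+T@[.019,0,0],p+T@[-.019,0,0]],m))
```

```text
t 2.75 op 0.44001850889004107 F [ 0.0197 -0.0788 -0.6757] 
row [ 0.024  0.037 -0.032] [-0.004 -0.009  0.036]
path [[0.421, 0.29, 0.155], [0.422, 0.289, 0.156], [0.423, 0.289, 0.158]] now [0.421 0.29  0.153] goal [0.424 0.289 0.159]
[[325.5618 246.1947]
 [325.715  261.4011]
 [360.5628 246.1856]
 [290.5502 246.2039]]
```

View pics/w3.png

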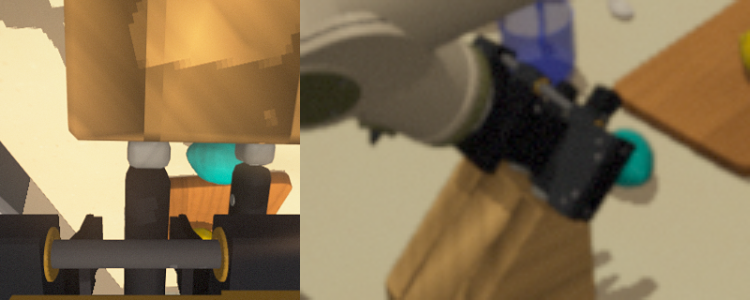

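The handle (crop x 125–170) is about 4.5 mm toward tool +x from the jaw centre, so I correct that first, then close.

Emit:
{"fn": "servo_tool", "kwargs": {"plan": [0.09,0.05,-0.06,0,0,0.05,38,0.09,0.05,-0.06,0,0,0.05,38,0,0,0,0,0,0.03,38,0,0,0,0,0,0,38,0,0,0,0,0,0,38]}}

```text
t: 3.27
tcp_pos: [0.4254, 0.2925, 0.1585]
tcp_rot: [[0.989, -0.103, -0.103], [-0.145, -0.702, -0.697], [-0.001, 0.704, -0.71]]
force: [-0.1, 0.6, 0.4]
opening: 0.437
```

Run:
```python
from h import *
go(*knife_goal(-.058),5)
a=snapshot('wrist'); r=a[185:205,280:380].mean(axis=(0,2)); print(r.round().astype(int))
```

```text
t 3.2667 op 0.4369544106739895 F [-0.1499  0.5991  0.434 ] 
row [-0.01   0.026  0.017] [-0.009 -0.014  0.016]
path [[0.425, 0.292, 0.159], [0.424, 0.291, 0.159], [0.424, 0.29, 0.159]] now [0.425 0.292 0.158] goal [0.424 0.289 0.159]
[222 222 222 223 222 222 222 222 222 222 222 222 222 222 222 222 222 222
 222 222 222 223 230 123  46  53  55  55  56  57  57  57  56  56  57  57
  57  56  58  57  58  56  56  55  55  56  56  54  52  53  53  53  52  53
  51  52  52  52  51  49  48  48  46  46  46  44  45  43  39  63 102 108
 107 105 104 102 102 101  99  98  98 100 101 102 101 100 101 100  97  96
  94  95  99  99  96  99 102 107 108 106]
```

Emit:
{"fn": "servo_tool", "kwargs": {"plan": [0,0.05,0.03,0,0,0,30,0,0,0,0,0,0,24,0,0,0,0,0,0,18,0,0,0,0,0,0,10,0,0,0,0,0,0,10], "newtons": 55}}

```text
t: 3.73
tcp_pos: [0.4251, 0.2912, 0.1589]
tcp_rot: [[0.989, -0.102, -0.103], [-0.145, -0.703, -0.697], [-0.001, 0.704, -0.71]]
force: [-0.3, -0.0, 0.4]
opening: 0.226
```

Run:
```python
from h import *
go(*knife_goal(-.058),5);o=get_obs();print(o['opening']*87,o['ft_torque'])
```

```text
t 3.7333 op 0.22605914927257365 F [-0.3122 -0.0299  0.3897] 
row [-0.009  0.016  0.013] [-0.01  -0.015  0.017]
path [[0.425, 0.291, 0.159], [0.424, 0.29, 0.159], [0.424, 0.289, 0.159]] now [0.425 0.291 0.159] goal [0.424 0.289 0.159]
19.66714598671391 [ 0.7325 -0.0703  0.0423]
```

Gripped at 19.7 mm with almost no side force. Now I pull along tool +y.

Emit:
{"fn": "servo_tool", "kwargs": {"plan": [0,0.15,0,0,0,0,10,0,0.25,0,0,0,0,10,0,0.3,0,0,0,0,10,0,0.35,0,0,0,0,10,0,0.35,0,0,0,0,10]}}

```text
t: 4.15
tcp_pos: [0.4209, 0.2663, 0.1837]
tcp_rot: [[0.99, -0.1, -0.101], [-0.142, -0.704, -0.696], [-0.002, 0.703, -0.711]]
force: [0.8, 1.6, -1.8]
opening: 0.224
```

Run:
```python
from h import *
o=get_obs();print(o['opening']*87,o['ft_torque'],o['q'])
go(*knife_goal(-.058,pull=.16),12)
```

```text
19.46205917349328 [ 1.317  -0.2053  0.0121] [-1.1806  0.5848  0.3874  1.459   0.2317  1.7781 -0.9518]
t 4.15 op 0.22370182958038254 F [ 0.7843  1.6252 -1.8272] 
row [-0.005  0.422  0.003] [-0.006 -0.007  0.01 ]
path [[0.417, 0.244, 0.206], [0.414, 0.222, 0.228], [0.41, 0.199, 0.25]] now [0.421 0.266 0.184] goal [0.406 0.177 0.272]
```

Emit:
{"fn": "servo_tool", "kwargs": {"plan": [-0.01,0.42,0,0,0,0,10,-0.01,0.42,0,0,0,0,10,-0.01,0.42,0,0,0,0,10,-0.01,0.42,0,0,0,0.02,10,-0.01,0.42,0,0,0,0.02,10]}}

```text
t: 4.57
tcp_pos: [0.4135, 0.2241, 0.2253]
tcp_rot: [[0.989, -0.105, -0.103], [-0.147, -0.703, -0.696], [0.001, 0.703, -0.711]]
force: [0.0, -0.2, -2.5]
opening: 0.218
```

Run:
```python
from h import *
o=get_obs();print(o['opening']*87,o['ft_torque'],o['q'])
go(*knife_goal(-.058,pull=.16),8)
```

```text
18.993948277272906 [ 0.988  -0.0908  0.0317] [-1.1822  0.4713  0.4092  1.5314  0.2793  1.8047 -0.9252]
t 4.5667 op 0.21832124456635527 F [ 0.0143 -0.2114 -2.4998] 
row [-0.001  0.334  0.001] [-0.008 -0.009  0.007]
path [[0.412, 0.212, 0.237], [0.41, 0.201, 0.249], [0.408, 0.189, 0.261]] now [0.414 0.224 0.225] goal [0.406 0.177 0.272]
```

Emit:
{"fn": "servo_tool", "kwargs": {"plan": [0,0.42,0,0,0,0,10,0,0.42,0,0,0,0,10,0,0.42,0,0,0,0,10,0,0.42,0,0,0,0,10,0,0.42,0,0,0,0,10]}}

```text
t: 4.98
tcp_pos: [0.407, 0.1819, 0.2666]
tcp_rot: [[0.989, -0.106, -0.104], [-0.148, -0.703, -0.696], [0.0, 0.704, -0.71]]
force: [0.7, -0.4, -2.4]
opening: 0.224
```

Emit:
{"fn": "servo_tool", "kwargs": {"plan": [0,0.42,0,0,0,0,10,0,0.42,0,0,0,0,10,0,0.42,0,0,0,0,10,0,0.2,0,0,0,0,10,0,0,0,0,0,0,10]}}

```text
t: 5.4
tcp_pos: [0.4028, 0.1517, 0.297]
tcp_rot: [[0.989, -0.108, -0.105], [-0.15, -0.703, -0.695], [0.001, 0.702, -0.712]]
force: [0.3, -0.5, -2.6]
opening: 0.219
```

Run:
```python
from h import *
o=get_obs();print(o['opening']*87,o['ft_torque'],o['q'])
go(*knife_goal(-.058,pull=.16),8)
b=snapshot('side');a=snapshot('top');w=snapshot('wrist')
c=lambda a,x,y,w,h,s:cv2.resize(a[y:y+h,x:x+w],None,fx=s,fy=s)
A=c(b,200,150,200,150,2); B=c(a,150,175,200,150,2)
C=cv2.resize(w[:280],None,fx=.625,fy=.625)
C=cv2.copyMakeBorder(C,0,0,0,800-C.shape[1],cv2.BORDER_CONSTANT)
cv2.imwrite('pics/p1.png',np.vstack([np.hstack([A,B]),C]))
T=o['tcp_rot'];g=o['tcp_pos']-.019*T[:,2]
P=lambda x,z:g-T[:,1]*(x+.058)-T[:,2]*(z-.008)
print([proj(n,[P(0,.0215),P(.132,.009),P(-.112,.008)]) for n in('side','top','wrist')],P(.132,.009))
```

```text
19.034893858863988 [ 1.0454 -0.1065 -0.0087] [-1.1761  0.2848  0.4439  1.6135  0.3743  1.8746 -0.8608]
t 5.4 op 0.21879188343521827 F [ 0.2506 -0.5391 -2.6395] 
row [-0.003 -0.177 -0.003] [-0.009 -0.006  0.003]
path [[0.404, 0.158, 0.291], [0.404, 0.164, 0.285], [0.405, 0.171, 0.279]] now [0.403 0.152 0.297] goal [0.406 0.177 0.272]
[array([[318.9244, 199.6425],
       [294.6539, 244.0254],
       [344.8342, 164.6267]]), array([[247.703 , 268.2492],
       [218.34  , 263.0044],
       [285.3861, 274.7798]]), array([[ 326.9344,  146.1651],
       [ 327.8755, -262.5457],
       [ 326.1197,  359.9634]])] [0.4255 0.2992 0.1777]
```

View pics/p1.png

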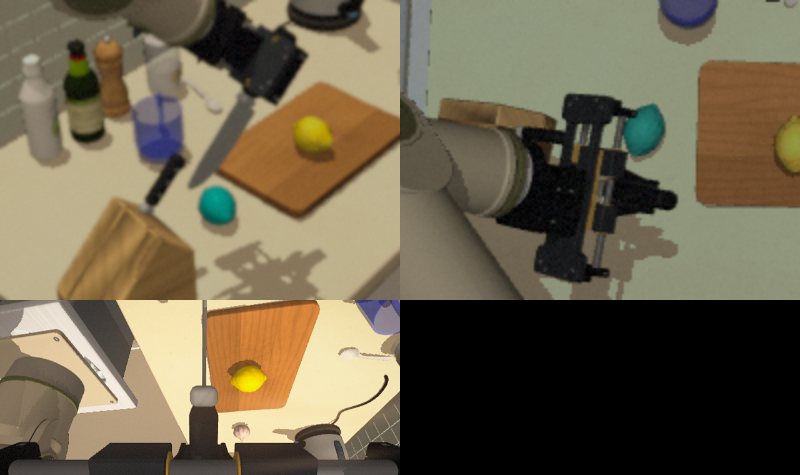

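The knife is fully out. The tip is at side pixel (295,243.5) against (294.7,244) predicted, so it hasn't slipped. The utility knife is still in its slot. Next I measure the lemon's centre and axis from both views.

```bash
cat > lem.py <<'E'
from h import *
def lemon(tag):
    res={}
    for n in('top','side'):
        a=snapshot(n); hsv=cv2.cvtColor(a,cv2.COLOR_BGR2HSV); mk=cv2.inRange(hsv,(21,130,70),(34,255,255))
        nc,lb,st,ce=cv2.connectedComponentsWithStats(mk)
        g=proj(n,[[.475,-.028,.05]])[0]; ok=[i for i in range(1,nc) if st[i,4]>60 and np.hypot(*(ce[i]-g))<25]
        i=max(ok,key=lambda i:st[i,4]); ys,xs=np.nonzero(lb==i); c=cv2.findContours((lb==i).astype(np.uint8),0,1)[0][0]
        ev,V=np.linalg.eigh(np.cov(np.c_[xs,ys].T)); res[n]=(np.array([xs.mean(),ys.mean()]),V[:,1]*np.sqrt(ev[1])*2)
        print(n,st[i],res[n],np.sqrt(ev)*4)
    Ps=[]
    for n in res:
        m=camera_model(n); Ps.append(K(m)@np.c_[R.from_rotvec(m['rvec']).as_matrix(),m['tvec']])
    X=cv2.triangulatePoints(Ps[0],Ps[1],res['top'][0],res['side'][0])[:,0]; X=X[:3]/X[3]
    c,v=res['top']; d=onz('top',c+v,.05)-onz('top',c-v,.05)
    yaw=np.arctan2(d[1],d[0]); yaw=(yaw+np.pi/2)%np.pi-np.pi/2
    ds=onz('side',res['side'][0]+res['side'][1],.05)-onz('side',res['side'][0]-res['side'][1],.05)
    print('C',X,'on z .05',onz('top',c,.05),onz('side',res['side'][0],.05),'yaw',np.degrees(yaw),'side axis',np.degrees(np.arctan2(ds[1],ds[0])))
    return X,yaw
E
python3 - <<'E'
from lem import *
X,yaw=lemon('a')
E
```

```text
top [337 233  21  28 406] (array([346.8941, 246.8645]), array([ 0.2523, 13.2643])) [19.6418 26.5333]
side [346 208  20  18 279] (array([355.8817, 216.7849]), array([-8.6627, -5.5881])) [17.3206 20.6173]
C [ 0.4752 -0.0271  0.0513] on z .05 [ 0.4755 -0.027   0.05  ] [ 0.476  -0.0286  0.05  ] yaw 1.1840124552866211 side axis -7.96623715701923
```

```bash
cat >> h.py <<'E'
def final(up=0,L=(.4752,-.0275),yaw=np.radians(1.2),edge=.0835,bx=.055):
    kx=np.array([-np.sin(yaw),np.cos(yaw),0]);kz=np.array([0,0,1.]);ky=np.cross(kz,kx)
    H0=np.array([*L,edge+.0225+up])-bx*kx
    return np.c_[-ky,-kx,-kz],H0-.058*kx-.011*kz
E
python3 - <<'E'
from h import *
go(*final(.1),15); go(*final(.0),15); print(get_obs()['q'])
E
```

```text
t 5.65 op 0.22223060450044135 F [-0.2322  0.1269 -1.7776] 
row [0.256 0.626 0.552] [ 0.595  0.051 -0.124]
path [[0.416, 0.072, 0.292], [0.433, -0.005, 0.274], [0.454, -0.077, 0.241]] now [0.403 0.153 0.296] goal [ 0.478 -0.14   0.195]
t 5.65 op 0.22223060450044135 F [-0.2322  0.1269 -1.7776] 
row [0.262 0.522 0.805] [ 0.595  0.051 -0.124]
path [[0.416, 0.065, 0.268], [0.433, -0.015, 0.224], [0.454, -0.085, 0.165]] now [0.403 0.153 0.296] goal [ 0.478 -0.14   0.095]
[-1.1767  0.288   0.4426  1.6134  0.3733  1.8737 -0.8613]
```

Emit:
{"fn": "servo_tool", "kwargs": {"plan": [0.25,0.62,0.5,0.6,0.05,-0.12,10,0.25,0.62,0.5,0.6,0.05,-0.12,10,0.25,0.62,0.5,0.6,0.05,-0.12,10,0.25,0.62,0.5,0.6,0.05,-0.12,10,0.25,0.62,0.5,0.6,0.05,-0.12,10]}}

```text
t: 6.07
tcp_pos: [0.4213, 0.0553, 0.2909]
tcp_rot: [[0.997, -0.058, -0.054], [-0.077, -0.867, -0.493], [-0.018, 0.495, -0.868]]
force: [0.4, 0.0, -2.2]
opening: 0.229
```

Emit:
{"fn": "servo_tool", "kwargs": {"plan": [0.25,0.62,0.5,0.6,0.05,-0.12,10,0.25,0.62,0.5,0.6,0.05,-0.12,10,0.25,0.62,0.5,0.6,0.05,-0.12,10,0.25,0.62,0.5,0.6,0.05,-0.12,10,0.25,0.62,0.5,0.6,0.05,-0.12,10]}}

```text
t: 6.48
tcp_pos: [0.4478, -0.0457, 0.2631]
tcp_rot: [[1.0, -0.01, -0.018], [-0.015, -0.97, -0.241], [-0.015, 0.241, -0.97]]
force: [0.1, -0.3, -2.2]
opening: 0.22
```

Run:
```python
from h import *
go(*final(.08),8); print(get_obs()['q'])
```

```text
t 6.4833 op 0.22040290650302924 F [ 0.1467 -0.3388 -2.1715] 
row [0.151 0.419 0.495] [ 0.348  0.028 -0.048]
path [[0.455, -0.071, 0.243], [0.462, -0.096, 0.222], [0.47, -0.119, 0.199]] now [ 0.448 -0.046  0.263] goal [ 0.478 -0.14   0.175]
[-0.9207 -0.1252  0.6883  1.8675  0.3133  1.4546 -0.3016]
```

Emit:
{"fn": "servo_tool", "kwargs": {"plan": [0.15,0.42,0.48,0.35,0.03,-0.05,10,0.15,0.42,0.48,0.35,0.03,-0.05,10,0.15,0.42,0.48,0.35,0.03,-0.05,10,0.15,0.42,0.48,0.35,0.03,-0.05,10,0.15,0.42,0.48,0.35,0.03,-0.05,10]}}

```text
t: 6.9
tcp_pos: [0.4659, -0.1147, 0.2119]
tcp_rot: [[1.0, 0.006, -0.002], [0.006, -0.997, -0.082], [-0.002, 0.082, -0.997]]
force: [-0.6, 0.5, -2.2]
opening: 0.221
```

Run:
```python
from h import *
go(*final(.05),5); print(get_obs()['q'])
```

```text
t 6.9 op 0.22119512335959718 F [-0.5876  0.5146 -2.2293] 
row [0.091 0.186 0.543] [ 0.188  0.007 -0.034]
path [[0.469, -0.122, 0.195], [0.472, -0.128, 0.179], [0.475, -0.135, 0.162]] now [ 0.466 -0.115  0.212] goal [ 0.478 -0.14   0.145]
[-0.8283 -0.051   0.9064  1.8981  0.1275  1.2726  0.0465]
```

Emit:
{"fn": "servo_tool", "kwargs": {"plan": [0.09,0.19,0.53,0.19,0.01,-0.03,10,0.09,0.19,0.53,0.19,0.01,-0.03,10,0.09,0.19,0.53,0.19,0.01,-0.03,10,0.09,0.19,0.45,0.19,0.01,-0.03,10,0.09,0.19,0.3,0.19,0.01,-0.03,10]}}

```text
t: 7.32
tcp_pos: [0.4767, -0.1457, 0.151]
tcp_rot: [[1.0, 0.017, 0.0], [0.017, -1.0, 0.003], [0.0, -0.003, -1.0]]
force: [-0.4, 0.6, -2.5]
opening: 0.224
```

```bash
cat > chk.py <<'E'
from lem import *
import sys
o=get_obs(); T=o['tcp_rot'];g=o['tcp_pos']-.019*T[:,2]
P=lambda x,z:g-T[:,1]*(x+.058)-T[:,2]*(z-.008)
pts=[P(0,.0205),P(0,-.0225),P(.132,.009),P(.055,-.0225),P(-.112,.008)]
for n in('side','top'): print(n,proj(n,pts).round(1).tolist())
a=snapshot('side');b=snapshot('top')
c=lambda a,x,y,w,h,s:cv2.resize(a[y:y+h,x:x+w],None,fx=s,fy=s,interpolation=cv2.INTER_CUBIC)
A=c(a,290,140,130,100,6); cv2.imwrite(sys.argv[1],A)
cv2.imwrite(sys.argv[2],c(b,295,195,120,95,5))
go(*final(0),5); print(np.array(pts),o['opening']*87,o['q'])
try: lemon('x')
except Exception as e: print(e)
E
python3 chk.py pics/f1s.png pics/f1t.png
```

```text
side [[368.5, 174.5], [367.9, 185.9], [342.4, 196.1], [357.6, 193.5], [388.2, 163.6]]
top [[375.7, 244.2], [373.4, 245.2], [322.1, 244.8], [351.9, 245.3], [419.7, 244.2]]
t 7.4167 op 0.22635339417936232 F [ 0.5776 -0.0065 -2.6585] 
row [ 0.013 -0.05   0.448] [-0.002  0.003 -0.014]
path [[0.476, -0.145, 0.137], [0.477, -0.144, 0.123], [0.477, -0.142, 0.109]] now [ 0.476 -0.147  0.151] goal [ 0.478 -0.14   0.095]
[[ 0.4757 -0.0878  0.1827]
 [ 0.4757 -0.0877  0.1397]
 [ 0.4734  0.0442  0.1715]
 [ 0.4748 -0.0327  0.1398]
 [ 0.4777 -0.1998  0.1699]] 19.48078980801968 [-0.7099  0.1426  1.0002  1.922  -0.1345  1.1462  0.3587]
top [337 246  21  15 224] (array([346.9286, 251.6339]), array([-9.8537, -0.6239])) [15.7699 19.7468]
side [347 208  19  18 279] (array([355.853, 216.81 ]), array([-8.3167, -6.0587])) [17.3521 20.5792]
C [ 0.4658 -0.0237  0.0577] on z .05 [ 0.4625 -0.0271  0.05  ] [ 0.476  -0.0284  0.05  ] yaw 87.03536292418045 side axis -11.533845326855463
```

View pics/f1s.png

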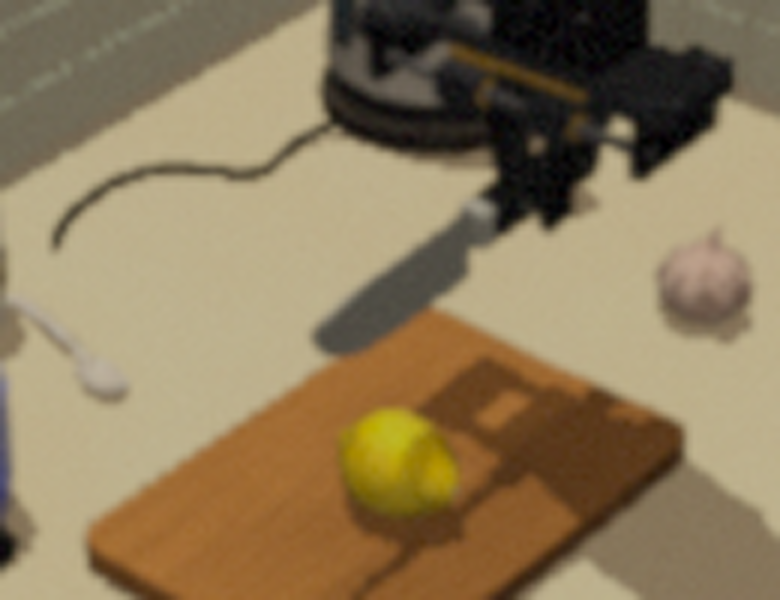

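The side view shows the blade level over the lemon, with its tip at crop (315,335) against (314,337) predicted. The lemon hasn't moved. Lowering now.

Emit:
{"fn": "servo_tool", "kwargs": {"plan": [0.02,-0.05,0.45,0,0,-0.02,10,0.02,-0.05,0.45,0,0,-0.02,10,0.01,-0.05,0.4,0,0,-0.02,10,0.01,-0.05,0.3,0,0,0,10,0,-0.03,0.1,0,0,0,10]}}

```text
t: 7.93
tcp_pos: [0.4798, -0.1361, 0.1073]
tcp_rot: [[1.0, 0.027, 0.004], [0.027, -1.0, 0.002], [0.004, -0.002, -1.0]]
force: [-0.2, -0.3, -2.5]
opening: 0.222
```

Run:
```python
from h import *
go(*final(.0),5)
```

```text
t 7.9333 op 0.22241041281463203 F [-0.1747 -0.281  -2.5273] 
row [-0.019  0.034  0.098] [-0.005 -0.008  0.014]
path [[0.479, -0.137, 0.104], [0.479, -0.138, 0.101], [0.478, -0.139, 0.098]] now [ 0.48  -0.136  0.107] goal [ 0.478 -0.14   0.095]
```

Emit:
{"fn": "servo_tool", "kwargs": {"plan": [-0.03,0.05,0.15,0,-0.01,0.03,10,-0.02,0.05,0.13,0,-0.01,0.02,10,-0.02,0.03,0.08,0,0,0.01,10,0,0,0.02,0,0,0,10,0,0,0,0,0,0,10]}}

```text
t: 8.35
tcp_pos: [0.4775, -0.1394, 0.0959]
tcp_rot: [[1.0, 0.021, -0.0], [0.021, -1.0, 0.001], [-0.0, -0.001, -1.0]]
force: [0.1, 0.3, -3.2]
opening: 0.226
```

```bash
python3 chk.py pics/f2s.png pics/f2t.png
```

```text
side [[366.5, 189.8], [366.0, 200.8], [341.0, 212.0], [355.9, 208.6], [385.9, 178.3]]
top [[370.3, 245.2], [368.3, 246.1], [319.1, 246.0], [347.7, 246.3], [412.6, 245.1]]
t 8.45 op 0.22377706280981818 F [ 0.1425 -0.5221 -2.6971] 
row [-0.     0.009  0.009] [-0.003 -0.     0.001]
path [[0.478, -0.14, 0.096], [0.478, -0.14, 0.096], [0.478, -0.14, 0.095]] now [ 0.478 -0.139  0.096] goal [ 0.478 -0.14   0.095]
[[ 0.4763 -0.0815  0.1275]
 [ 0.4762 -0.0814  0.0845]
 [ 0.4734  0.0505  0.1161]
 [ 0.4751 -0.0264  0.0845]
 [ 0.4787 -0.1934  0.1148]] 19.691046165579106 [-0.6639  0.2397  0.964   1.9813 -0.2305  1.0342  0.4274]
top [338 247  20  14 209] (array([347.1818, 252.311 ]), array([-9.7221, -0.0651])) [14.6673 19.4446]
side [347 208  20  18 261] (array([356.4023, 217.341 ]), array([-9.6109, -1.619 ])) [17.3384 19.4925]
C [ 0.4641 -0.0245  0.0559] on z .05 [ 0.4607 -0.0278  0.05  ] [ 0.4729 -0.0273  0.05  ] yaw -89.73867733998624 side axis 24.198988033863767
```

View pics/f2s.png

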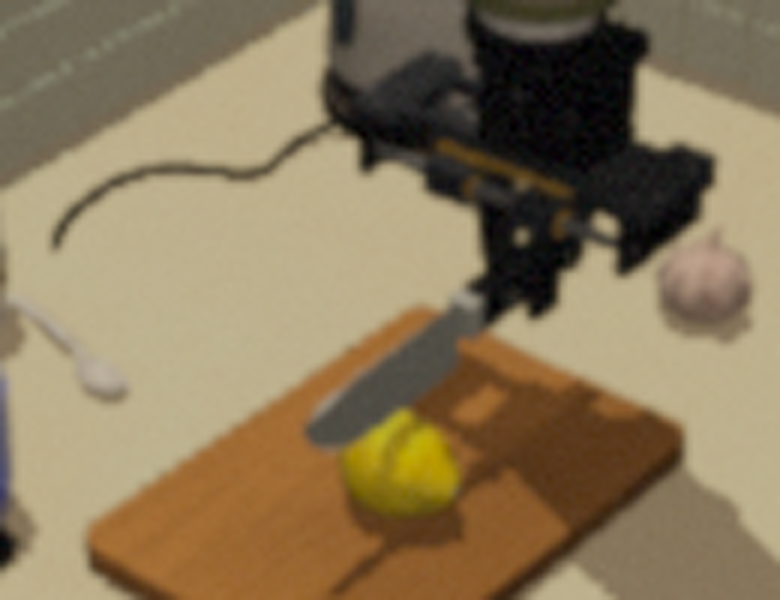

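View pics/f2t.png

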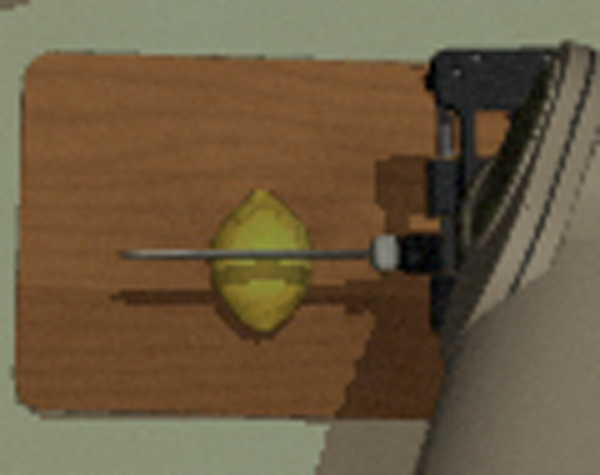

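The edge is level over the lemon's waist, crossing it at crop row 256 against the lemon's middle at about 260 (within 2 mm). The nominal gap is about 6–7 mm. I'll lower it slightly and check that it holds steady.

Emit:
{"fn": "servo_tool", "kwargs": {"plan": [0,0,0.05,0,0,0,10,0,0,0,0,0,0,10,0,0,0,0,0,0,10,0,0,0,0,0,0,10,0,0,0,0,0,0,10]}}

```text
t: 8.97
tcp_pos: [0.4781, -0.1391, 0.0953]
tcp_rot: [[1.0, 0.022, 0.001], [0.022, -1.0, 0.002], [0.001, -0.002, -1.0]]
force: [-0.4, 1.0, -2.5]
opening: 0.223
```

Run:
```python
from h import *
a=get_obs()['tcp_pos']; [snapshot('side') for _ in range(6)]; o=get_obs(); print(a,o['tcp_pos'],o['force'],o['opening']*87,o['joint_vel']); go(*final(),1)
```

```text
[ 0.4781 -0.1391  0.0953] [ 0.4781 -0.1391  0.0952] [-0.267   0.0706 -2.1669] 19.36978431155116 [ 0.      0.0002  0.0002 -0.0011  0.0008 -0.0008  0.0009]
t 9.2667 op 0.22264119898334667 F [-0.267   0.0706 -2.1669] 
row [-0.022  0.053  0.009] [-0.022 -0.016  0.012]
path [[0.478, -0.139, 0.095], [0.478, -0.14, 0.095], [0.478, -0.14, 0.095]] now [ 0.478 -0.139  0.095] goal [ 0.478 -0.14   0.095]
```

Steady, with about a 6 mm gap and no contact force beyond the knife's weight. Handing in.

```bash
python3 -c "
from cell import *
print(sign_off())"
```

```text
the job is handed in; nothing more can be done
None
```

I gripped the cook's knife by the middle of its handle, drew it straight out of its slot, and turned it level with the edge down. I handed it in at about 9.3 s, with the arm still holding the knife crosswise over the lemon's middle.

**Last checks:**
- **Position:** the blade was level to about 0.1°. It sat about 1 mm from the estimated lemon centre and about 6 mm above the skin, by calculation from the arm pose and the 55 mm thickness.
- **Grip:** the knife did not slip. The tip was within about 1 px of its predicted place in the side picture, and the jaws stayed at about 19.4 mm.
- **Contact:** the arm was steady, and the only force was the knife's weight (about 2.2 N).
- **Lemon:** it looked unmoved in the side view before the last descent.
- **Surroundings:** the utility knife was still in its slot when I checked after the draw, and I saw no sign that anything else had moved.

**Checks that disagreed:** once the blade covered the lemon, the automatic lemon measurement was no longer valid. It was off by about 10 mm, so I ignored it and used the earlier unobstructed measurement, with the top view by eye as a check. My first fit of the block to its corners was also poor, so I refitted it using the handles. The wrist camera confirmed that fit to about 2 px, and I corrected a 4.5 mm offset before closing the jaws.

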